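# Screw the cap back on the mouthpiece jar

### The job

Screw the blue cap back onto the clear jar of mouthpieces. Set it level on the jar's mouth and, pressing lightly, turn it backwards (anticlockwise from above) until you feel it drop into the thread, then turn it clockwise, keeping it gently down, until it is fully home, and let go. Do not force it against the jar at any time, and leave the breath analyser, the spare mouthpiece, the pen and clipboard as they are.

Things in the scene. Friction and masses are not known exactly. Their poses are not given: they have to be found in the camera images.
- jar: clear round jar, 84 mm wide, full of white mouthpieces, upright in a black foot fixed to the table; rigid. Origin: centre of its underside, z up. White neck on top, rim 113 mm up. The neck, with its thread, sits at a different unknown angle each time: the jar's yaw tells nothing of it. The cap's origin is 106 mm above this origin when on the ledge, 96.5 dropped into the thread, 91.5 fully home
- jar_mouth (a point): centre of the jar's mouth, level with the rim (113 mm above the table), z up. The neck is 49 mm wide at the rim and bevelled to 52 mm 3 mm lower. Never load the cap on the neck with more than 60 N of contact force in all, sideways forces at the pins and posts included; a downward push of 3 to 8 N and a turning moment of 0.4 N m are plenty
- jar_ledge (a point): on the jar's axis, 6 mm below the rim, level with the top of the white ledge round the neck (63 mm wide) on which the cap's pins first land. The ledge is broken by four entry gaps, 90 degrees apart, 9 mm long. At the clockwise end (from above) of each stretch a post stands 4.5 mm above the ledge: turned clockwise up there, the cap runs into the posts and binds
- jar_home (a point): on the jar's axis, 91.5 mm above the table: where the cap's origin lies when fully home. On the ledge the cap turns anticlockwise, by at most about 85 degrees, until its pins meet the gaps; there the posts stop it and it drops 9.5 mm when let down. Then it screws clockwise by 68 to 78 degrees, sinking another 5 mm, to a hard stop
- cap: loose blue screw cap, about 90 g, standing upright on the table. Origin: centre of the skirt's lower edge, z up. Skirt with flat top: 74 mm wide, 25 mm high. Inside it four round pins, 5 mm thick, point inwards along the cap's +x, +y, -x, -y; their undersides are 1 mm above the skirt's lower edge; 54 mm free between opposite pins
- cap_grip (a point): point on the cap's axis, 48 mm above its lower edge, 14 mm below its top: where to hold the hexagonal grip, 30 mm across flats, 25 to 62 mm above the lower edge. Two flats face the cap's +x and -x, the others follow every 60 degrees. Fingertips may reach 22 mm below this point before they meet the flat top. A 20 N grip holds and turns it well; its axes are the cap's
- analyser: black desktop breath analyser with a blue screen, 170 mm wide, 135 mm high, loose, bystander. Origin: under the middle of its foot
- mouthpiece: white spare mouthpiece, 48 mm wide and 62 mm high, standing loose, bystander. Origin: centre of its underside
- clipboard: flat clipboard with a form, 300 x 220 x 4 mm with a 14 mm high steel clip, fixed, bystander. Origin: centre of its underside
- pen: white and blue pen, 140 mm long, 9 mm thick, lying loose on the clipboard, bystander. Origin: middle of its underside
Mind the look-alikes: they are no part of the job. What is shaped like the cap but red or yellow is not meant.

How it is judged (in metres and radians):
On the way:
1. the cap has dropped into the thread: level on the mouth, its origin less than 99 mm above the jar's (z of cap in the frame of jar between 0.08 and 0.099 m and horizontal distance between cap and jar below 0.005 m and angle between cap's own z axis and vertical below 0.08 rad), for 0.2 s.
At the end, for the whole second after the job is handed in: the cap is screwed fully home: level on the jar (within 0.04 rad), within 4 mm of its axis, its origin less than 93 mm above the jar's (1.5 mm from home), at rest and let go (z of cap in the frame of jar between 0.088 and 0.093 m and horizontal distance between cap and jar below 0.004 m and angle between cap's own z axis and vertical below 0.04 rad and linear speed of cap below 0.01 m/s); the robot touches nothing.
It fails at once if the cap was forced: contact force between cap and neck above 60 N (contact force between cap and neck above 60 N).
It fails at once if the analyser was moved by more than 20 mm (distance of analyser from where it was at the start of the episode above 0.02 m).
It fails at once if the spare mouthpiece was moved by more than 20 mm (distance of mouthpiece from where it was at the start of the episode above 0.02 m).
It fails at once if the pen was moved by more than 20 mm (distance of pen from where it was at the start of the episode above 0.02 m).
It also fails if it takes over 72 s, if anything falls off the work surface, if the arm or the gripper's body presses on something with over 40 N, if the wrist force passes 120 N, or if a joint passes its speed limit or range.

### The arm

A 6-joint arm with a two-finger parallel gripper is mounted at the origin on the work surface. World frame = base frame: x ahead of the robot, y to its left, z up, the work surface at z = 0. Lengths are in mm, angles in degrees, forces in N, time in s.
With the tool pointing down it reaches from about 300 to 850 mm from the base axis. Payload 4.2 kg.
Tool frame: the origin (TCP) lies midway between the tips of the shut fingers; the grasp point (between the pads) lies 19 mm behind it (env.grip_depth is the distance from the TCP to the grasp point, in mm); z points along the fingers, y is the line along which they close (so a half turn about z gives the same grasp; the last joint's range is limited). The gripper opens to 91 mm and grips with 3 to 60 N. Pads are 32 mm wide; open, the fingers measure 118 mm over their backs; the gripper's body (76 mm by 178 mm) begins 60 mm behind the grasp point.
Start: joints at [-68.297, 18.312, 89.639, -0, 72.044, -1.146], TCP at [223.284, -529.894, 213.976] pointing down, gripper open.
Joint ranges: [-177.97, 177.97], [-48.28, 115.42], [12.27, 149.76], [-77.06, 257.06], [2.81, 150.46], [-146.56, 146.56]. Speed limits (degrees/s): [147.25, 147.25, 180, 180, 180, 180].

### API

Orientations are given as [roll, pitch, yaw] about the fixed x, y, z axes, in that order (R = Rz(yaw) Ry(pitch) Rx(roll)).
In Python, from workcell import env, eyes gives the robot as it stands.
- The arm moves only by the tool send_rows, never from a script. Its argument "motion" is a list of rows, each a list of 7 numbers: the shift along the world's x, y, z normalised to -1 to 1, where 1 is 0.5 m, then the turn, a rotation vector about the world's x, y, z normalised to -1 to 1, where 1 is 60 degrees, then the opening, from -1 (shut) to 1 (fully open). A call has 1 to 20 rows; each row is the pose to reach, as a shift and turn from the pose commanded when the call began; what a row does not reach only later rows make up. A row lasts 1/8 s, in which the tool goes at most 62.5 mm and 10.7 degrees, less where a joint would pass 70% of its speed; a pose out of reach is approached as far as the arm can. A call with a number of a shift or a turn outside -1 to 1 is refused whole. A call with a gripper value outside its range is refused whole. The fingers move at their own pace and stop on an object; "squeeze" is the grip in N (left out, the last holds). Time passes only in rows, so rows that repeat a pose let the fingers close. It gives the time, the measured TCP pose, the force, the opening and the grip force at its end, in the units of the state.
- env.state(): the state, without advancing time (a new reading comes with each control period).
- eyes.grab_frame(name): name is "scene" or "top" or "wrist"; returns a dict with "pixels" (420x560x3 uint8, red, green, blue), "depth" (420x560 float32, mm along the optical axis (not along the pixel's ray), 0 where there is no reading), "fx", "fy", "cx", "cy" (pixels), "R" (3x3) and "t" (3): a world point X has camera coordinates R X + t; the wrist camera has in their place "T_tool_cam" (4x4, takes a point from camera to tool coordinates, whose origin is the TCP and whose axes are the flange's). Camera axes: x right, y down, z forward; pixel columns grow to the right and rows downward; lengths in mm; the calibration is good to about 2 mm. A picture is of the moment at which its call begins: read the wrist's pose just before it.
- env.job_done(): hands the job in; it is judged then, once.
The state is a dict: "time_s": time; "qpos": joint angles; "qvel": joint speeds; "effort": joint torques, N m; "ee_pos": TCP position; "ee_rot": TCP orientation; "force": force on the tool from outside, world axes, zero at the start; "torque": the same for the moment, N m; "gripper_width": finger opening in mm; "gripper_force": force on a finger pad.
Only numpy, scipy, OpenCV 4.12 (cv2) and the standard library are available. Lean on these libraries where they do the work, as an engineer would, in place of code of your own. Each camera call takes 0.05 s, during which the arm holds its last target. There are 200 camera calls.

## Working session

There is one attempt and no reset: what is moved stays moved. The work goes in short steps, Python scripts to look and compute and a tool call to move; the robot and the scene stay as the last step left them, time stands still between calls to the robot, and variables do not carry over. Pictures are saved under pics/ and viewed, at most 10 in all, crops included, and the job is handed in when it is done.

Besides the shell and the picture viewer there is one more tool, called after "Emit:" as name([rows], argument=value, ...), one row to a line, values as JSON. send_rows: Moves the arm, as the interface text tells. Its arguments: {"type":"object","properties":{"motion":{"type":"array"},"squeeze":{"type":"number"}},"required":["motion"]}

```bash
mkdir -p pics; cat > h.py <<'E'
from workcell import env, eyes
import numpy as np, cv2
def shot(n):
    s=env.state(); f=eyes.grab_frame(n); f['s']=s; return f
def pts(f):
    d=f['depth'].astype(float); v,u=np.indices(d.shape)
    c=np.stack([(u-f['cx'])*d/f['fx'],(v-f['cy'])*d/f['fy'],d],-1)
    if 'R' in f: return (c-np.array(f['t']))@np.array(f['R'])
    T=np.array(f['T_tool_cam']); from scipy.spatial.transform import Rotation as Ro
    R=Ro.from_euler('xyz',f['s']['ee_rot'],degrees=True).as_matrix()
    return (c@T[:3,:3].T+T[:3,3])@R.T+np.array(f['s']['ee_pos'])
def blue(f):
    h=cv2.cvtColor(f['pixels'],cv2.COLOR_RGB2HSV); return cv2.inRange(h,(95,110,50),(130,255,255))
def save(f,n): cv2.imwrite('pics/'+n+'.png',cv2.cvtColor(f['pixels'],cv2.COLOR_RGB2BGR))
E
python3 - <<'E'
from h import *
print(env.state())
for n in ('top','scene'):
    f=shot(n); save(f,n+'0'); P=pts(f); m=blue(f)
    k,l,st,ce=cv2.connectedComponentsWithStats(m)
    for i in range(1,k):
        if st[i,4]>60:
            q=P[(l==i)&(f['depth']>0)]; print(n,st[i],ce[i].round(),np.median(q,0).round(),q.min(0).round(),q.max(0).round())
E
```

```text
{'time_s': 0.0, 'qpos': array([-6.82969599e+01,  1.83521315e+01,  8.97071134e+01, -1.30046601e-03,
        7.20423457e+01, -1.14399637e+00]), 'qvel': array([-0.0710902 ,  0.09404693, -0.04746866,  0.01272739,  0.10374484,
        0.06989305]), 'effort': array([-1.84327262e-03, -4.12468743e+01, -2.31974906e+01,  7.23234541e-02,
        4.54866921e-02, -1.40999095e-04]), 'ee_pos': array([ 223.08220114, -529.41562518,  213.11056251]), 'ee_rot': array([-1.79898405e+02, -7.92116965e-04,  2.28474378e+01]), 'force': array([-0.81122938,  0.42799336, -1.10816848]), 'torque': array([ 0.00643058,  0.04309893, -0.05602824]), 'gripper_force': 0.0, 'gripper_width': 91.4323004737145}
top [317 217  29  29 590] [331. 231.] [ 549. -109.   26.] [ 516. -150.   -1.] [589. -75.  69.]
scene [ 49  30  28  30 561] [62. 44.] [-723.  -34.  199.] [-1037.   -80.   136.] [-706.   85.  243.]
scene [  2  40  22  30 231] [13. 54.] [-726. -221.  201.] [-1048.  -232.   143.] [-708. -175.  235.]
scene [ 225   43   57   37 1342] [255.  60.] [-770.  966. -111.] [-991.  881. -206.] [-691. 1114.  -92.]
scene [214 239  29  32 519] [228. 256.] [ 566. -126.   24.] [ 518. -151.    1.] [593. -80.  65.]
```

View pics/top0.png

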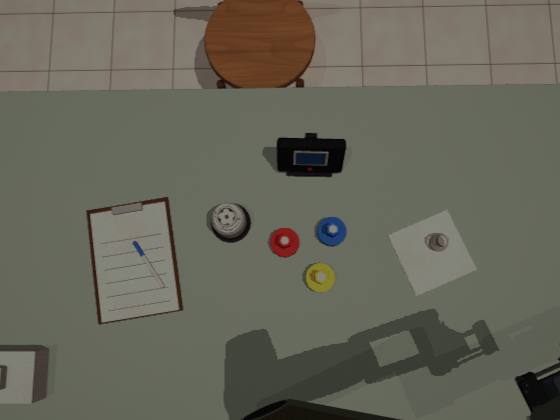

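View pics/scene0.png

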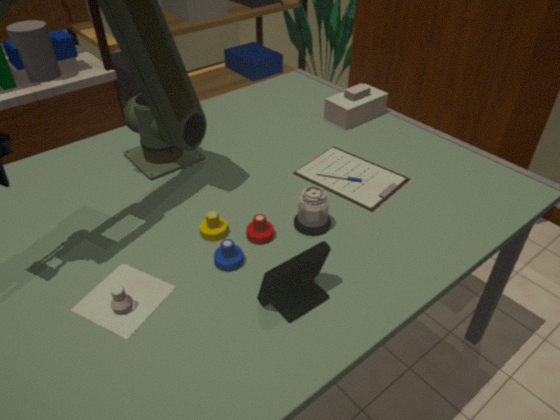

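The top view shows the blue cap at (332,231), the red one at (285,242), the yellow at (320,278), the jar at (228,220), the analyser at (311,155) and the mouthpiece at (438,242). The scene view agrees: blue cap at (228,256), jar at (313,208).

```bash
python3 - <<'E'
from h import *
f=shot('top'); P=pts(f); m=blue(f)
l=np.zeros_like(m); l[215:250,312:350]=m[215:250,312:350]
def ray(u,v,z):
    R=np.array(f['R']);C=-R.T@np.array(f['t']);d=R.T@np.array([(u-f['cx'])/f['fx'],(v-f['cy'])/f['fy'],1]);return C+d*(z-C[2])/d[2]
c,r=cv2.minEnclosingCircle(cv2.findNonZero(l)); print('cap',c,r,ray(*c,20), 'diam',np.linalg.norm(ray(c[0]-r,c[1],20)-ray(c[0]+r,c[1],20)))
for n,(a,b,x,y) in dict(jar=(195,245,205,255),ana=(130,180,275,348),mp=(228,256,425,452),grip=(215,245,318,346)).items():
    q=P[a:b,x:y][f['depth'][a:b,x:y]>0]; q=q[q[:,2]<300]; 
    for z in ((100,125),(60,100),(40,60)):
        w=q[(q[:,2]>z[0])&(q[:,2]<z[1])]
        if len(w): print(n,z,len(w),w.min(0).round(),w.max(0).round(),np.median(w,0).round())
w=shot('wrist'); print(np.array(w['T_tool_cam']).round(3),w['fx'],w['cx'],w['cy'])
E
```

```text
cap (331.1275329589844, 230.9291534423828) 14.457525253295898 [ 552.80778693 -111.75025013   20.        ] diam 74.12494353047524
jar (100, 125) 457 [548. 120. 100.] [610. 182. 119.] [578. 150. 108.]
jar (60, 100) 432 [537. 109.  61.] [621. 191. 100.] [567. 140.  85.]
jar (40, 60) 32 [537. 110.  41.] [570. 175.  59.] [544. 131.  52.]
ana (100, 125) 490 [ 728. -143.  100.] [787.  27. 125.] [737. -55. 114.]
ana (60, 100) 630 [ 717. -142.   60.] [793.  28. 100.] [727. -58.  83.]
ana (40, 60) 268 [ 711. -141.   40.] [792.  26.  60.] [718. -58.  50.]
mp (60, 100) 19 [ 510. -396.   60.] [ 535. -369.   66.] [ 520. -378.   62.]
mp (40, 60) 36 [ 509. -397.   41.] [ 536. -367.   60.] [ 520. -372.   55.]
grip (60, 100) 107 [ 536. -125.   60.] [568. -98.  73.] [ 552. -111.   63.]
grip (40, 60) 37 [ 536. -126.   42.] [568. -96.  60.] [ 550. -104.   56.]
[[-1.00000e-03 -9.64000e-01 -2.66000e-01  7.45940e+01]
 [ 1.00000e+00 -1.00000e-03  0.00000e+00 -1.50100e+00]
 [-1.00000e-03 -2.66000e-01  9.64000e-01 -1.69649e+02]
 [ 0.00000e+00  0.00000e+00  0.00000e+00  1.00000e+00]] 359.997582172544 275.55515581460264 211.14261281165517
```

Emit:
send_rows([
  [0.1,0.13,0,0,0,0.16,1],
  [0.2,0.25,0,0,0,0.33,1],
  [0.3,0.38,0,0,0,0.5,1],
  [0.4,0.5,0,0,0,0.66,1],
  [0.5,0.63,-0.01,0,0,0.83,1],
  [0.58,0.74,-0.02,0,0,1,1],
  [0.64,0.82,-0.026,0,0,1,1],
  [0.66,0.836,-0.026,0,0,1,1],
  [0.66,0.836,-0.026,0,0,1,1],
  [0.66,0.836,-0.026,0,0,1,1],
])

```text
time_s: 1.45
ee_pos: [554.2, -110.0, 200.3]
ee_rot: [-180.0, -0.0, 83.1]
force: [-0.5, -0.6, -0.4]
gripper_width: 91.3
gripper_force: 0.0
```

```bash
cat > capm.py <<'E'
from h import *
f=shot('wrist'); save(f,'wcap'); P=pts(f); m=(blue(f)>0)&(f['depth']>0)
print(f['s']['ee_pos'],f['s']['ee_rot'],f['s']['time_s'])
for a,b in ((58,68),(20,30)):
    d=(f['depth']>0)&(P[...,2]>a)&(P[...,2]<b)&(np.hypot(P[...,0]-552,P[...,1]+111)<60)
    q=P[d]; pp=q[:,:2].astype(np.float32)
    if len(q)<20: continue
    c,r=cv2.minEnclosingCircle(pp); h=cv2.convexHull(pp)
    print(a,len(q),c,r,np.median(q,0),cv2.minAreaRect(pp))
    # support width by angle
    t=np.arange(0,180,2); w=[np.ptp(pp@np.array([np.cos(np.radians(x)),np.sin(np.radians(x))])) for x in t]
    print(list(zip(t.tolist(),np.round(w,1).tolist()))[::2])
    w60=np.array(w).reshape(3,30).mean(0); print('flat normal',t[:30][w60.argmin()],w60.round(1).min(),w60.max())
E
python3 capm.py
```

```text
[ 554.2178777  -110.01412219  200.31492189] [-1.79959947e+02 -1.38864392e-02  8.30549096e+01] 1.45
58 983 (553.0592041015625, -111.81118774414062) 17.05572509765625 [ 552.99311372 -111.30209731   61.22268841] ((553.0137329101562, -111.67786407470703), (33.91626739501953, 30.109777450561523), 60.00825119018555)
[(0, 34.1), (4, 34.0), (8, 33.8), (12, 33.5), (16, 32.9), (20, 32.3), (24, 31.6), (28, 30.7), (32, 30.7), (36, 31.6), (40, 32.4), (44, 32.9), (48, 33.4), (52, 33.7), (56, 33.9), (60, 33.9), (64, 33.9), (68, 33.7), (72, 33.3), (76, 32.8), (80, 32.2), (84, 31.3), (88, 30.5), (92, 30.3), (96, 31.2), (100, 32.0), (104, 32.6), (108, 33.0), (112, 33.4), (116, 33.7), (120, 33.8), (124, 33.7), (128, 33.4), (132, 33.0), (136, 32.5), (140, 31.7), (144, 31.0), (148, 30.3), (152, 30.6), (156, 31.5), (160, 32.2), (164, 32.8), (168, 33.3), (172, 33.7), (176, 34.0)]
flat normal 30 30.3 33.922017931512634
20 3101 (552.942138671875, -111.43702697753906) 37.12214279174805 [ 554.05929438 -104.58682657   24.01248341] ((552.8082275390625, -111.67696380615234), (73.13423919677734, 72.75276947021484), 29.183807373046875)
[(0, 73.4), (4, 73.5), (8, 73.6), (12, 73.6), (16, 73.6), (20, 73.6), (24, 73.3), (28, 73.1), (32, 73.2), (36, 73.3), (40, 73.3), (44, 73.2), (48, 73.4), (52, 73.7), (56, 73.7), (60, 73.7), (64, 73.6), (68, 73.4), (72, 73.3), (76, 73.4), (80, 73.6), (84, 73.5), (88, 73.4), (92, 73.2), (96, 73.0), (100, 73.0), (104, 73.1), (108, 73.3), (112, 73.4), (116, 73.0), (120, 72.8), (124, 73.0), (128, 73.1), (132, 73.4), (136, 73.3), (140, 73.5), (144, 73.8), (148, 73.8), (152, 73.5), (156, 73.4), (160, 73.3), (164, 73.2), (168, 73.0), (172, 73.0), (176, 73.3)]
flat normal 46 73.2 73.57102273759699
```

View pics/wcap.png

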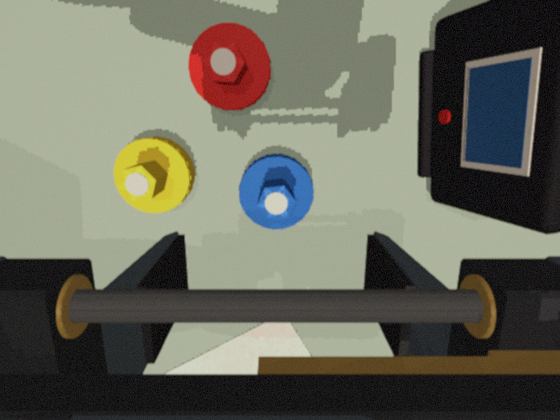

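The wrist picture shows the blue cap at (276,192), clear between the fingers. It measures (553, -111.6), top 61 mm, skirt 74 mm and flats 30 mm, with flat normals at 30/90/150°.

Emit:
send_rows([
  [-0.001,-0.002,-0.1,0,0,-0.15,1],
  [-0.002,-0.003,-0.2,0,0,-0.3,1],
  [-0.0024,-0.0032,-0.24,0,0,-0.384,1],
  [-0.0024,-0.0032,-0.24,0,0,-0.384,1],
  [-0.0024,-0.0032,-0.24,0,0,-0.384,1],
  [-0.0024,-0.0032,-0.24,0,0,-0.384,1],
])

```text
time_s: 2.25
ee_pos: [552.9, -114.0, 82.5]
ee_rot: [179.8, -0.0, 59.8]
force: [-0.3, -0.2, 0.6]
gripper_width: 91.3
gripper_force: 0.0
```

Emit:
send_rows([
  [0,0.004,-0.05,0,0,0,1],
  [0,0.004,-0.104,0,0,0,1],
  [0,0.004,-0.104,0,0,0,1],
  [0,0.004,-0.104,0,0,0,1],
  [0,0.004,-0.104,0,0,0,1],
])

```text
time_s: 2.88
ee_pos: [553.1, -111.7, 30.4]
ee_rot: [179.8, -0.0, 59.8]
force: [-0.6, 0.1, 0.0]
gripper_width: 90.8
gripper_force: 0.0
```

Well aligned; grip and lift.

Emit:
send_rows([
  [0,0,0,0,0,0,-1],
  [0,0,0,0,0,0,-1],
  [0,0,0,0,0,0,-1],
  [0,0,0,0,0,0,-1],
  [0,0,0,0,0,0,-1],
  [0,0,0,0,0,0,-1],
  [0,0,0,0,0,0,-1],
  [0,0,0,0,0,0,-1],
  [0,0,0.06,0,0,0,-1],
  [0,0,0.15,0,0,0,-1],
  [0,0,0.25,0,0,0,-1],
  [0,0,0.36,0,0,0,-1],
  [0,0,0.36,0,0,0,-1],
  [0,0,0.36,0,0,0,-1],
], squeeze=25)

```text
time_s: 4.62
ee_pos: [551.2, -111.3, 208.0]
ee_rot: [-179.9, 0.0, 59.8]
force: [-0.9, 0.7, -2.0]
gripper_width: 29.9
gripper_force: 25.0
```

Emit:
send_rows([
  [-0.005,0.08,0.02,0,0,0,-1],
  [-0.01,0.16,0.04,0,0,0,-1],
  [-0.02,0.24,0.04,0,0,0,-1],
  [-0.022,0.31,0.04,0,0,0,-1],
  [-0.022,0.322,0.04,0,0,0,-1],
  [-0.022,0.322,0.04,0,0,0,-1],
  [-0.022,0.322,0.04,0,0,0,-1],
])

```text
time_s: 5.5
ee_pos: [540.9, 48.4, 228.3]
ee_rot: [-180.0, 0.1, 59.7]
force: [-0.2, -0.6, -1.4]
gripper_width: 29.8
gripper_force: 25.0
```

```bash
cat > jarm.py <<'E'
from h import *
f=shot('wrist'); save(f,'wjar'); P=pts(f)
print(f['s']['ee_pos'],f['s']['ee_rot'],f['s']['time_s'])
n=(f['depth']>0)&(np.hypot(P[...,0]-579,P[...,1]-150)<60)
print(np.histogram(P[n][:,2],bins=np.arange(-5,130,5)))
for a,b in ((110.5,116),(104.5,109.5),(103,116),(85,103),(10,30)):
    d=n&(P[...,2]>a)&(P[...,2]<b)
    pp=P[d][:,:2].astype(np.float32)
    if len(pp)<20: continue
    c,r=cv2.minEnclosingCircle(pp); print(a,len(pp),np.round(c,1),round(r,1),pp.min(0),pp.max(0),np.median(P[d][:,2]))
E
python3 jarm.py
```

```text
[540.89769775  48.4275037  228.26395595] [-1.79953872e+02  7.21210303e-02  5.97481782e+01] 5.5
(array([1558,  181,  148,  732,    0,  371,    8,    9,    9,   12,    8,
         15,   14,   14,   24,   19,  617, 1035, 1018,  117,  364, 1260,
       2368, 1085,    0,    0]), array([ -5,   0,   5,  10,  15,  20,  25,  30,  35,  40,  45,  50,  55,
        60,  65,  70,  75,  80,  85,  90,  95, 100, 105, 110, 115, 120,
       125]))
110.5 965 [578.9 149.5] 31.0 [548.7586  118.96928] [609.7619  180.30135] 111.72570948331536
104.5 2861 [578.7 150. ] 31.7 [547.3254  118.50098] [610.2187  181.42934] 105.64071909710667
103 4610 [578.7 150. ] 31.7 [547.3254  118.50098] [610.2187  181.42934] 105.87028051928837
85 1602 [578.5 150. ] 37.2 [542.4457  112.92566] [615.1358  186.68242] 88.0009769847687
10 1111 [578.9 149.2] 51.5 [527.3132   98.54783] [630.1064 182.2081] 11.547251970977925
```

View pics/wjar.png

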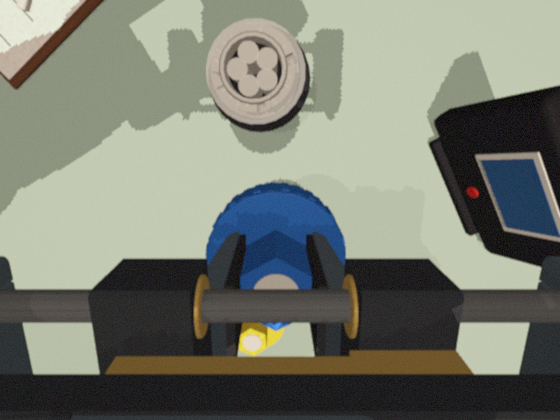

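The wrist picture shows the jar's neck at (257,73), the held cap at (276,250), and nothing in the way. The jar axis measures (578.7, 150.0), ledge 63 mm wide at z≈106, which matches the sizes given. I'll check where the cap sits in the hand from the same camera.

```bash
python3 - <<'E'
from h import *
from scipy.optimize import least_squares
f=shot('wrist'); P=pts(f); m=(blue(f)>0)&(f['depth']>0); s=f['s']; print(s['ee_pos'],s['ee_rot'])
e=s['ee_pos']; z=P[...,2]-e[2]
print(np.histogram(z[m],bins=np.arange(-40,40,4)))
q=P[m&(z>-9)&(z<-2)]-e; print(len(q),np.median(q,0))
h=cv2.convexHull(q[:,:2].astype(np.float32))[:,0]
# skirt arc: hull points on the camera (far) side
r=np.hypot(*h.T); h=h[r>33]
o=least_squares(lambda p:np.hypot(h[:,0]-p[0],h[:,1]-p[1])-37,[0,0],loss='soft_l1'); print(len(h),o.x,np.abs(o.fun).mean(),np.degrees(np.arctan2(*(h-o.x).T[::-1])).round())
# plane tilt of flat top
A=np.c_[q[:,:2],np.ones(len(q))]; print(np.linalg.lstsq(A,q[:,2],rcond=None)[0])
E
```

```text
[541.00897263  48.42707333 228.50698978] [-1.79974219e+02  4.70187369e-02  5.97342270e+01]
(array([   0,    0,    4,   69,  124,  132,  150,  255, 4765,  382,  190,
        169,  186,  204,  211,  228,  245,  836,  568]), array([-40, -36, -32, -28, -24, -20, -16, -12,  -8,  -4,   0,   4,   8,
        12,  16,  20,  24,  28,  32,  36]))
5119 [12.12743787 21.70585673 -5.06871563]
27 [-0.80260377  1.34430397] 0.4772496020505162 [  4.   7.  13.  20.  29.  32.  41.  55.  64.  74.  94.  99. 109. 115.
 120. 130. 137. 149. 152. 153. 153. -35. -34. -30. -14.  -6.   1.]
[-0.00850559 -0.01407594 -4.73888681]
```

Emit:
send_rows([
  [0.03,0.08,0,0,0,0,-1],
  [0.06,0.16,-0.03,0,0,0,-1],
  [0.077,0.2,-0.08,0,0,0,-1],
  [0.077,0.2015,-0.12,0,0,0,-1],
  [0.077,0.2015,-0.137,0,0,0,-1],
  [0.077,0.2015,-0.137,0,0,0,-1],
  [0.077,0.2015,-0.137,0,0,0,-1],
  [0.077,0.2015,-0.137,0,0,0,-1],
])

```text
time_s: 6.6
ee_pos: [580.1, 150.1, 161.5]
ee_rot: [179.9, -0.1, 59.8]
force: [0.3, 1.4, -0.1]
gripper_width: 29.9
gripper_force: 25.0
```

```bash
python3 - <<'E'
from h import *
for i in range(3):
    f=shot('top'); s=env.state(); print(s['ee_pos'].round(2),s['force'].round(2),s['torque'].round(2),s['ee_rot'].round(2))
P=pts(f);m=(blue(f)>0)&(f['depth']>0)&(np.hypot(P[...,0]-579,P[...,1]-150)<60)
c,r=cv2.minEnclosingCircle(P[m][:,:2].astype(np.float32));print(c,r,m.sum())
E
```

```text
[579.97 150.14 161.32] [-0.9  -0.12 -1.64] [-0.05 -0.05  0.02] [ 1.7993e+02 -6.0000e-02  5.9790e+01]
[579.84 150.18 161.16] [-0.73  0.48 -1.14] [ 0.02 -0.05  0.01] [ 1.7995e+02 -5.0000e-02  5.9790e+01]
[579.77 150.21 161.05] [ 0.25  0.04 -1.71] [-0.03 -0.07  0.05] [ 1.7995e+02 -4.0000e-02  5.9800e+01]
(556.3466186523438, 135.5054931640625) 16.564388275146484 35
```

Emit:
send_rows([
  [-0.0008,-0.0018,-0.01,0,0,0,-1],
  [-0.0008,-0.0018,-0.02,0,0,0,-1],
  [-0.0008,-0.0018,-0.03,0,0,0,-1],
  [-0.0008,-0.0018,-0.036,0,0,0,-1],
  [-0.0008,-0.0018,-0.04,0,0,0,-1],
  [-0.0008,-0.0018,-0.04,0,0,0,-1],
])

```text
time_s: 7.5
ee_pos: [579.1, 149.4, 140.3]
ee_rot: [-180.0, 0.0, 59.8]
force: [0.1, -0.6, -0.6]
gripper_width: 29.6
gripper_force: 25.0
```

Emit:
send_rows([
  [0,0,-0.003,0,0,0,-1],
  [0,0,-0.006,0,0,0,-1],
  [0,0,-0.006,0,0,0,-1],
  [0,0,-0.006,0,0,0,-1],
])

```text
time_s: 8.0
ee_pos: [579.2, 149.4, 137.5]
ee_rot: [180.0, -0.0, 59.8]
force: [-0.3, -0.8, -1.7]
gripper_width: 29.9
gripper_force: 25.0
```

Emit:
send_rows([
  [0,0,-0.002,0,0,0,-1],
  [0,0,-0.003,0,0,0,-1],
  [0,0,-0.004,0,0,0,-1],
  [0,0,-0.004,0,0,0,-1],
  [0,0,-0.004,0,0,0,-1],
])

```text
time_s: 8.62
ee_pos: [579.2, 149.4, 135.5]
ee_rot: [180.0, -0.0, 59.8]
force: [0.2, 1.1, -0.6]
gripper_width: 30.0
gripper_force: 25.0
```

Emit:
send_rows([
  [0,0,-0.001,0,0,0,-1],
  [0,0,-0.002,0,0,0,-1],
  [0,0,-0.002,0,0,0,-1],
  [0,0,-0.002,0,0,0,-1],
])

```text
time_s: 9.12
ee_pos: [579.3, 149.4, 134.9]
ee_rot: [180.0, -0.0, 59.8]
force: [-0.7, -0.6, 2.9]
gripper_width: 29.7
gripper_force: 25.0
```

Emit:
send_rows([
  [0,0,0,0,0,0.05,-1],
  [0,0,0,0,0,0.1,-1],
  [0,0,0,0,0,0.15,-1],
  [0,0,0,0,0,0.2,-1],
  [0,0,0,0,0,0.2,-1],
], squeeze=20)

```text
time_s: 9.75
ee_pos: [579.5, 149.6, 134.8]
ee_rot: [179.9, -0.0, 71.8]
force: [0.2, 1.3, 2.2]
gripper_width: 29.8
gripper_force: 20.0
```

```bash
cat > st.py <<'E'
from workcell import env
s=env.state(); print([ (k,s[k].round(2).tolist()) for k in('ee_pos','ee_rot','force','torque','qpos')])
E
python3 st.py
```

```text
[('ee_pos', [579.55, 149.56, 134.83]), ('ee_rot', [179.95, -0.04, 71.78]), ('force', [0.15, 1.3, 2.23]), ('torque', [0.09, 0.0, 0.0]), ('qpos', [13.37, 23.7, 93.29, 0.01, 62.94, 31.58])]
```

Emit:
send_rows([
  [0,0,-0.0006,0,0,0.06,-1],
  [0,0,-0.0006,0,0,0.12,-1],
  [0,0,-0.0006,0,0,0.18,-1],
  [0,0,-0.0006,0,0,0.25,-1],
  [0,0,-0.0006,0,0,0.25,-1],
])

```text
time_s: 10.38
ee_pos: [579.6, 149.6, 134.8]
ee_rot: [179.9, -0.0, 86.7]
force: [0.8, 1.3, 5.2]
gripper_width: 29.9
gripper_force: 20.0
```

```bash
python3 st.py
```

```text
[('ee_pos', [579.63, 149.57, 134.79]), ('ee_rot', [179.92, -0.03, 86.74]), ('force', [0.77, 1.26, 5.21]), ('torque', [0.11, 0.02, 0.09]), ('qpos', [13.37, 23.7, 93.3, 0.01, 62.92, 16.62])]
```

Emit:
send_rows([
  [0,0,0,0,0,0.06,-1],
  [0,0,0,0,0,0.12,-1],
  [0,0,0,0,0,0.18,-1],
  [0,0,0,0,0,0.25,-1],
  [0,0,0,0,0,0.25,-1],
])

```text
time_s: 11.0
ee_pos: [578.9, 149.2, 133.4]
ee_rot: [-179.9, 0.0, 101.7]
force: [-0.4, 0.1, -1.5]
gripper_width: 29.7
gripper_force: 20.0
```

```bash
python3 st.py
```

```text
[('ee_pos', [578.92, 149.19, 133.42]), ('ee_rot', [-179.94, 0.01, 101.69]), ('force', [-0.35, 0.15, -1.51]), ('torque', [-0.02, -0.19, 0.0]), ('qpos', [13.36, 23.77, 93.39, -0.01, 62.89, 1.68])]
```

Height and force both fell, so the pins are at the gaps. I'll let it down.

Emit:
send_rows([
  [0,0,-0.002,0,0,0,-1],
  [0,0,-0.004,0,0,0,-1],
  [0,0,-0.004,0,0,0,-1],
])

```text
time_s: 11.38
ee_pos: [579.0, 149.3, 131.9]
ee_rot: [-180.0, 0.0, 101.8]
force: [-0.2, -0.1, -1.7]
gripper_width: 30.0
gripper_force: 20.0
```

```bash
python3 st.py
```

```text
[('ee_pos', [579.04, 149.3, 131.92]), ('ee_rot', [-179.98, 0.0, 101.78]), ('force', [-0.24, -0.11, -1.71]), ('torque', [-0.06, -0.09, -0.06]), ('qpos', [13.36, 23.84, 93.51, -0.0, 62.67, 1.58])]
```

Ledge stop was at 134.8, so the thread should be at about 125.3. Continue in steps.

Emit:
send_rows([
  [0,0,-0.003,0,0,0,-1],
  [0,0,-0.006,0,0,0,-1],
  [0,0,-0.009,0,0,0,-1],
  [0,0,-0.01,0,0,0,-1],
  [0,0,-0.01,0,0,0,-1],
])

```text
time_s: 12.0
ee_pos: [579.2, 149.4, 127.1]
ee_rot: [-180.0, -0.0, 101.8]
force: [-0.4, -0.2, -1.5]
gripper_width: 30.1
gripper_force: 20.0
```

```bash
python3 st.py
```

```text
[('ee_pos', [579.16, 149.36, 127.13]), ('ee_rot', [-180.0, -0.0, 101.81]), ('force', [-0.37, -0.25, -1.55]), ('torque', [-0.05, -0.11, -0.0]), ('qpos', [13.36, 24.08, 93.88, 0.0, 62.04, 1.55])]
```

Emit:
send_rows([
  [0,0,-0.002,0,0,0,-1],
  [0,0,-0.003,0,0,0,-1],
  [0,0,-0.004,0,0,0,-1],
  [0,0,-0.004,0,0,0,-1],
])

```text
time_s: 12.5
ee_pos: [579.2, 149.4, 125.5]
ee_rot: [180.0, -0.0, 101.8]
force: [-0.3, 0.2, 0.4]
gripper_width: 29.7
gripper_force: 20.0
```

```bash
python3 st.py
```

```text
[('ee_pos', [579.23, 149.37, 125.46]), ('ee_rot', [179.98, -0.0, 101.81]), ('force', [-0.34, 0.17, 0.36]), ('torque', [-0.04, 0.02, -0.03]), ('qpos', [13.36, 24.16, 94.01, 0.0, 61.8, 1.55])]
```

It is in the thread with a light contact. Now screw clockwise, about 0.07 mm per degree.

Emit:
send_rows([
  [0,0,-0.001,0,0,-0.06,-1],
  [0,0,-0.0015,0,0,-0.12,-1],
  [0,0,-0.002,0,0,-0.18,-1],
  [0,0,-0.0026,0,0,-0.25,-1],
  [0,0,-0.0026,0,0,-0.25,-1],
])

```text
time_s: 13.12
ee_pos: [580.1, 149.4, 124.7]
ee_rot: [179.9, -0.0, 86.8]
force: [1.0, -0.2, 3.2]
gripper_width: 29.8
gripper_force: 20.0
```

```bash
python3 st.py
```

```text
[('ee_pos', [580.06, 149.43, 124.68]), ('ee_rot', [179.86, -0.03, 86.85]), ('force', [1.01, -0.18, 3.2]), ('torque', [-0.08, -0.25, -0.09]), ('qpos', [13.35, 24.21, 94.05, -0.01, 61.59, 16.51])]
```

Emit:
send_rows([
  [0,0,-0.0005,0,0,-0.06,-1],
  [0,0,-0.001,0,0,-0.12,-1],
  [0,0,-0.0015,0,0,-0.18,-1],
  [0,0,-0.002,0,0,-0.25,-1],
  [0,0,-0.002,0,0,-0.25,-1],
])

```text
time_s: 13.75
ee_pos: [579.8, 149.5, 123.5]
ee_rot: [179.9, -0.1, 71.9]
force: [0.3, 0.6, 3.1]
gripper_width: 29.7
gripper_force: 20.0
```

```bash
python3 st.py
```

```text
[('ee_pos', [579.8, 149.53, 123.46]), ('ee_rot', [179.91, -0.06, 71.9]), ('force', [0.32, 0.63, 3.08]), ('torque', [0.02, -0.24, -0.14]), ('qpos', [13.36, 24.28, 94.15, 0.0, 61.47, 31.46])]
```

Emit:
send_rows([
  [0,0,-0.0005,0,0,-0.06,-1],
  [0,0,-0.001,0,0,-0.12,-1],
  [0,0,-0.0015,0,0,-0.18,-1],
  [0,0,-0.002,0,0,-0.25,-1],
  [0,0,-0.002,0,0,-0.25,-1],
])

```text
time_s: 14.38
ee_pos: [579.5, 149.7, 122.3]
ee_rot: [180.0, -0.1, 56.9]
force: [0.6, 0.9, 3.2]
gripper_width: 29.5
gripper_force: 20.0
```

```bash
python3 st.py
```

```text
[('ee_pos', [579.53, 149.66, 122.25]), ('ee_rot', [179.97, -0.06, 56.93]), ('force', [0.61, 0.87, 3.22]), ('torque', [0.18, -0.19, -0.03]), ('qpos', [13.37, 24.34, 94.24, 0.02, 61.36, 46.43])]
```

Emit:
send_rows([
  [0,0,-0.0005,0,0,-0.06,-1],
  [0,0,-0.001,0,0,-0.12,-1],
  [0,0,-0.0015,0,0,-0.18,-1],
  [0,0,-0.002,0,0,-0.25,-1],
  [0,0,-0.002,0,0,-0.25,-1],
])

```text
time_s: 15.0
ee_pos: [579.1, 149.6, 121.1]
ee_rot: [-180.0, -0.0, 42.0]
force: [0.9, 0.3, 4.2]
gripper_width: 29.6
gripper_force: 20.0
```

```bash
python3 st.py
```

```text
[('ee_pos', [579.13, 149.59, 121.08]), ('ee_rot', [-179.99, -0.02, 41.95]), ('force', [0.88, 0.29, 4.22]), ('torque', [0.25, -0.01, -0.07]), ('qpos', [13.37, 24.39, 94.34, 0.02, 61.26, 61.41])]
```

Emit:
send_rows([
  [0,0,-0.0004,0,0,-0.04,-1],
  [0,0,-0.0008,0,0,-0.08,-1],
  [0,0,-0.001,0,0,-0.12,-1],
  [0,0,-0.001,0,0,-0.12,-1],
])

```text
time_s: 15.5
ee_pos: [579.0, 149.5, 120.5]
ee_rot: [-180.0, 0.0, 34.7]
force: [-1.6, 1.3, 4.1]
gripper_width: 29.9
gripper_force: 20.0
```

```bash
python3 st.py
```

```text
[('ee_pos', [578.97, 149.55, 120.48]), ('ee_rot', [-179.97, 0.01, 34.74]), ('force', [-1.6, 1.29, 4.14]), ('torque', [0.29, 0.13, -0.03]), ('qpos', [13.37, 24.42, 94.38, 0.02, 61.21, 68.62])]
```

Emit:
send_rows([
  [0,0,-0.0002,0,0,-0.03,-1],
  [0,0,-0.0005,0,0,-0.07,-1],
  [0,0,-0.0005,0,0,-0.07,-1],
])

```text
time_s: 15.88
ee_pos: [579.6, 149.2, 120.4]
ee_rot: [179.9, -0.0, 30.5]
force: [0.5, 0.6, 4.9]
gripper_width: 29.9
gripper_force: 20.0
```

```bash
python3 st.py
```

```text
[('ee_pos', [579.57, 149.22, 120.36]), ('ee_rot', [179.94, -0.04, 30.51]), ('force', [0.48, 0.61, 4.93]), ('torque', [0.14, -0.05, 0.39]), ('qpos', [13.36, 24.44, 94.37, -0.05, 61.14, 72.87])]
```

Torque rose to 0.39 N m at the stop, and the height of 120.4 matches home (120.3). Release and rise.

Emit:
send_rows([
  [0,0,0,0,0,0,0.2],
  [0,0,0,0,0,0,1],
  [0,0,0,0,0,0,1],
  [0,0,0,0,0,0,1],
  [0,0,0,0,0,0,1],
  [0,0,0.03,0,0,0,1],
  [0,0,0.1,0,0,0,1],
  [0,0,0.2,0,0,0,1],
  [0,0,0.3,0,0,0,1],
  [-0.1,-0.1,0.3,0,0,0,1],
  [-0.2,-0.2,0.3,0,0,0,1],
  [-0.2,-0.2,0.3,0,0,0,1],
  [-0.2,-0.2,0.3,0,0,0,1],
])

```text
time_s: 17.5
ee_pos: [479.3, 49.1, 271.4]
ee_rot: [179.9, -0.2, 30.3]
force: [1.1, -0.7, -0.1]
gripper_width: 91.4
gripper_force: 0.0
```

```bash
python3 st.py; python3 - <<'E'
from h import *
for k in ('top','wrist'):
    f=shot(k); save(f,k+'1'); P=pts(f); m=(blue(f)>0)&(f['depth']>0)
    n=(f['depth']>0)&(np.hypot(P[...,0]-579,P[...,1]-150)<45); 
    for a,b in ((110,125),(145,165)):
        d=n&(P[...,2]>a)&(P[...,2]<b)
        if d.sum()>20:
            q=P[d]; print(k,a,d.sum(),np.median(q,0).round(2),cv2.minEnclosingCircle(q[:,:2].astype(np.float32)))
E
```

```text
[('ee_pos', [479.35, 49.11, 271.42]), ('ee_rot', [179.95, -0.15, 30.33]), ('force', [1.12, -0.65, -0.14]), ('torque', [-0.0, -0.01, 0.03]), ('qpos', [4.47, 7.81, 95.35, 0.02, 76.67, 64.13])]
top 110 117 [605.5  156.63 117.36] ((585.4215087890625, 155.14862060546875), 36.555084228515625)
wrist 110 4357 [571.43 140.52 115.37] ((578.3815307617188, 149.87901306152344), 37.45940399169922)
wrist 145 1697 [578.41 149.68 152.57] ((578.5773315429688, 150.19354248046875), 17.293867111206055)
```

View pics/top1.png

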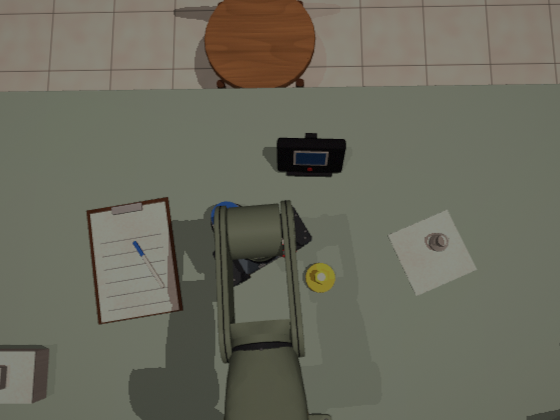

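The top view shows the blue cap on the jar at (225,215), partly under the arm; the other objects are where they were. The wrist camera puts the cap top at 152.6 mm, or about 153.4 after its −0.8 mm bias, so the cap is home (153.5).

```bash
python3 -c "
from workcell import env
print(env.job_done())"
```

```text
the job is handed in; nothing more can be done
None
```

The blue cap is screwed fully home on the jar and let go, with the wrist force along each axis at about 5 N or less in every reading. The job is handed in at about 17.6 s; the judge returned no verdict.

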